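# Check a push gauge on the laboratory balance

### The arm

A 6-joint arm with a two-finger parallel gripper is mounted at the origin on the work surface. World frame = base frame: x ahead of the robot, y to its left, z up, the work surface at z = 0. Lengths are in mm, angles in rad, forces in N, time in s.
With the tool pointing down it reaches from about 250 to 725 mm from the base axis. Payload 4 kg.
Tool frame: the origin (TCP) lies at the very end of the fingers, on their centre line; the grasp point (between the pads) lies 19 mm behind it; z points along the fingers, y is the line along which they close (so a half turn about z gives the same grasp; the last joint's range is limited). The gripper opens to 85 mm and grips with 20 to 120 N. Pads are 22 mm wide; open, the fingers measure 114 mm over their backs; the gripper's body (76 mm by 85 mm) begins 54 mm behind the grasp point. The pads swing forward as they close: fully open they stand 13 mm farther back than shut.
Start: joints at [1.134, 0.241, 0.005, 1.335, 0, 1.571], TCP at [211.519, 453.055, 231.306] pointing down, gripper open.
Joint ranges: [-2.72, 2.72], [-1.05, 1.87], [-1.09, 1.28], [-1.99, 2.15], [-1.42, 1.44], [-3.14, 3.14]. Speed limits (rad/s): [2.79, 2.79, 3.14, 3.14, 3.14, 3.14].

### API

Orientations are given as a rotation vector (axis times angle).
In Python, from station import * gives the robot as it stands.
- The arm moves only by the tool apply_moves, never from a script. Its argument "commands" is a list of rows, each a list of 5 numbers: the shift along the tool's x, y, z in cm, then the turn about the tool's z in degrees, then the opening, from 0 (shut) to 1 (fully open). A call has 1 to 20 rows; each row shifts and turns the commanded pose from where the row before left it, along the tool's axes as they then stand; what a row does not reach is not made up. A row lasts 1/12 s, in which the tool goes at most 41.7 mm and 7.16 degrees, less where a joint would pass 70% of its speed; a pose out of reach is approached as far as the arm can. A call is refused whole if a number of a shift passes 4.17 or a number of a turn 7.16, either way. A call with a gripper value outside its range is refused whole. The fingers move at their own pace and stop on an object; the grip force is fixed at half the most. Time passes only in rows, so rows that do not move let the fingers close. It gives the time, the measured TCP pose, the force, the opening and the grip force at its end, in the units of the state.
- sense(): the state, without advancing time (a new reading comes with each control period).
- capture(name): name is "scene" or "top" or "wrist"; returns the picture (384x512x3 uint8, red, green, blue); there is no depth.
- camera_info(name): a dict with "K" (3x3 intrinsics, pixels), "k1" (the pictures are not rectified: a ray, as slopes to the right and down, at radius r is drawn at 1 + k1 r^2 times it, then the intrinsics apply), "R" (3x3) and "t" (3): a world point X has camera coordinates R X + t. Camera axes: x right, y down, z forward; pixel columns grow to the right and rows downward; lengths in mm; the calibration is good to about 2 mm. A picture is of the moment at which its call begins: read the wrist's pose just before it. camera_info takes no time and is no camera call; for the wrist camera it gives the pose at the moment of the call.
- hand_in(): hands the job in; it is judged then, once.
The state is a dict: "t": time; "q": joint angles; "joint_velocities": joint speeds; "effort": joint torques, N m; "tool_pos": TCP position; "tool_rot": TCP orientation; "ft_force": force on the tool from outside, world axes, zero at the start; "wrist_torque": the same for the moment, N m; "grip_width": finger opening in mm; "grasp_force": force on a finger pad.
Only numpy, scipy, OpenCV 4.12 (cv2) and the standard library are available. Lean on these libraries where they do the work, as an engineer would, in place of code of your own. Each camera call takes 0.05 s, during which the arm holds its last target. There are 200 camera calls.

### The job

The spring push gauge has to be checked against the balance. First clear the pan: nest the weighing cup that stands on it into the stack of matching cups and let go of it. Then take the gauge out of its stand and hold it upright with its tip on the red mark in the middle of the pan, pressing gently until the red ring on the plunger has just reached the barrel (half of the plunger's travel, about 2 N; never ram it), and finish while still holding it so, leaving the balance, the stand and the other things where they are.

Things in the scene. Friction and masses are not known exactly. Their poses are not given: they have to be found in the camera images.
- cup_pan_c (a point): Centre, half-way up, of the blue cup on the balance pan, mouth up; z is its axis, up. 66 mm tall, open, 45 g. The upper 24 mm is a straight band, 64 mm outer diameter, wall 2.8 mm: the place to grip from above. Below it a shoulder steps in to a tapered body, 56 mm across under the shoulder, 41 mm at the foot. Foot 33 mm below, rim 33 mm above this point.
- cup_top_c (a point): Centre, half-way up, of the upper of two equal cups that stand nested on the bench, mouth up; shape and axes as the cup on the pan. A cup nests with its shoulder on the rim below, concentric, its centre 24 mm above that of the cup below; it has about 1.4 mm play all round and its taper guides it in.
- cup_base_c (a point): Centre, half-way up, of the lower cup of the stack, standing loose on the bench; same shape and axes. Its centre is 33 mm above the bench, that of the upper one 24 mm higher.
- pan_mark (a point): Red dot (9 mm) in a dark circle (35 mm) at the centre of the top face of the balance's round steel pan (130 mm diameter, top 78 mm above the bench, rigid). z up, x to the back of the balance. The cup covers it at the start. The fixed white balance body is 270 by 195 mm and 68 mm high; its middle lies 45 mm from the mark towards -x of this frame, its keypad at that end.
- pan: The steel weighing pan of the balance, a disc 130 mm in diameter and 4 mm thick, fixed; its origin is on its axis, 10 mm below its top face; x and z as for the mark on it.
- gauge_grip (a point): Centre of the orange grip of the push gauge that hangs upright in its stand; z is the gauge's axis, up, from tip to cap. The round grip, 24 mm diameter, reaches from 37 mm below to 37 mm above this point, a cap 6 mm more. Under the grip is a collar, 38 mm diameter, 6 mm high. The tip lies 143 mm below this point when not pressed.
- gauge_tip (a point): Flat end (12 mm diameter) of the gauge's plunger, on the gauge's axis; z along the axis, up. The plunger is 8 mm thick and sticks out 30 mm from the mouth of the barrel when not pressed; a red ring on it marks half travel.
- plunger (a joint): How far the gauge's plunger is pushed in, 0 to 0.020 m; a spring of 0.2 N per mm pushes it out. At 0.010 m (2 N) the red ring on the plunger reaches the barrel's mouth.
- gauge: The push gauge, about 145 g, 186 mm long; its origin lies on its axis at the underside of the collar, 43 mm below the grip's centre, 100 mm above the unpressed tip; z along the axis, up. Below the collar its steel barrel is 22 mm in diameter and ends in a mouth 70 mm below the collar.
- stand: Bench stand, fixed: an aluminium ring plate, top 125 mm above the bench, with a 29 mm hole in which the gauge hangs by its collar. Origin on the bench under the hole's middle; the plate reaches 28 mm to every side of it and 67 mm in +x, where a post carries it on a steel foot. The gauge lifts straight out; its tip (25 mm above the bench) is free of the plate when raised by 100 mm.
- cup_pan: The cup from the pan; origin at the centre of its foot.
- bottle: Glass bottle with a blue cap, 70 mm diameter, 150 mm tall, loose; origin at the centre of its underside. Not to be disturbed.
- vial: Small bottle with a red label and a blue cap, 44 mm diameter, 68 mm tall, loose; origin at the centre of its underside. Not to be disturbed.
- tipbox: Dark blue box with a clear lid, 89 by 129 by 56 mm (x, y, z), loose; origin at the centre of its underside. Not to be disturbed.

How it is judged:
By the outcome, as a careful person would: the job done as asked, in the order asked, and still so for the second after the job is handed in, while the arm keeps its last pose, push and grip.
It also fails if it takes over 61 s, if anything falls off the work surface, if the arm or the gripper's body presses on something with over 40 N, if the wrist force passes 120 N, or if a joint passes its speed limit or range.

## Working session

There is one attempt and no reset: what is moved stays moved. The work goes in short steps, Python scripts to look and compute and a tool call to move; the robot and the scene stay as the last step left them, time stands still between calls to the robot, and variables do not carry over. Pictures are saved under pics/ and viewed, at most 10 in all, crops included, and the job is handed in when it is done.

Besides the shell and the picture viewer there is one more tool, called after "Emit:" by a JSON object that holds its "op" and its "data". apply_moves: Moves the arm, as the interface text tells. Its arguments: {"type":"object","properties":{"commands":{"type":"array"}},"required":["commands"]}

```bash
mkdir -p pics; ls
python3 - <<'E'
from station import *
import cv2,numpy as np
s=sense(); print(s)
for n in ("scene","top"):
    cv2.imwrite(f"pics/{n}0.png",cv2.resize(capture(n)[:,:,::-1],(800,600),interpolation=cv2.INTER_CUBIC)); print(n,camera_info(n))
E
```

```text
pics
{'t': 0.0, 'q': array([1.13397408e+00, 2.41404821e-01, 3.71085544e-03, 1.33520442e+00,
       1.98939900e-06, 1.57084753e+00]), 'joint_velocities': array([-0.00099161, -0.00166972,  0.00074012,  0.00143403,  0.00108296,
        0.00196659]), 'effort': array([ 1.24509417e-03, -3.72315538e+01,  2.52409065e+01,  1.69457286e-02,
       -1.54768350e-04, -2.11934470e-06]), 'tool_pos': array([211.25952063, 452.4700362 , 230.41193673]), 'tool_rot': array([-0.68069548, -3.06649217,  0.00322233]), 'ft_force': array([ 0.796919  ,  0.85588609, -0.20023067]), 'wrist_torque': array([-0.01848138, -0.02193415, -0.01329568]), 'grasp_force': 0.0, 'grip_width': 85.33586018356223}
scene {'K': array([[402.87919314,   0.        , 251.00671743],
       [  0.        , 402.87919314, 187.54080609],
       [  0.        ,   0.        ,   1.        ]]), 'k1': -0.06208688398397188, 'R': array([[ 0.86613803,  0.49979327,  0.00340581],
       [ 0.38906522, -0.66993833, -0.63230601],
       [-0.31374061,  0.54898936, -0.77471124]]), 't': array([-468.33894441, -140.40426599, 1477.97859826])}
top {'K': array([[374.85431199,   0.        , 253.87829681],
       [  0.        , 374.85431199, 196.12483554],
       [  0.        ,   0.        ,   1.        ]]), 'k1': -0.04128716321557013, 'R': array([[-0.02879437, -0.99957486, -0.00458115],
       [-0.99557637,  0.02908864, -0.08933946],
       [ 0.08943473,  0.00198841, -0.9959907 ]]), 't': array([   1.98387039,  542.07702174, 1233.04284886])}
```

View pics/scene0.png

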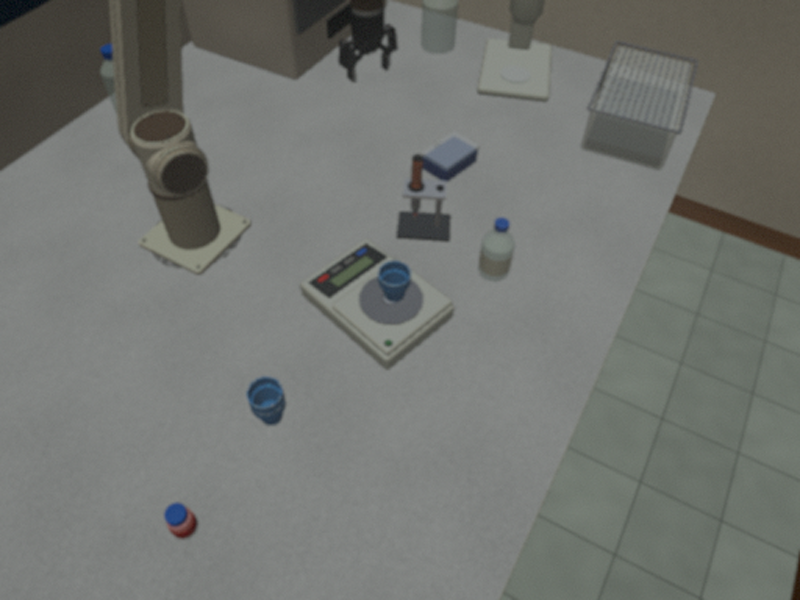

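View pics/top0.png

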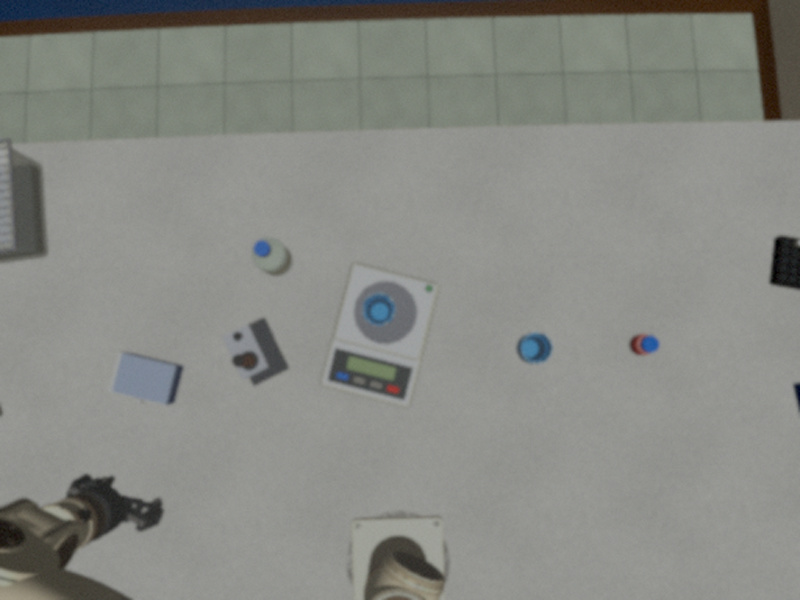

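The scene view shows the pan cup at (395,270), the stack at (266,389), and the gauge cap at (417,158). The top view shows the pan cup at (379,308), the stack at (534,348), and the stand at about (243,355). I'll compute rough positions and make enlarged crops.

```bash
cat > h.py <<'E'
from station import *
import cv2,numpy as np
def ray(ci,p):
    K=ci["K"]; d=np.array([(p[0]-K[0,2])/K[0,0],(p[1]-K[1,2])/K[1,1]])
    u=d.copy()
    for _ in range(20): u=d/(1+ci["k1"]*(u@u))
    R=ci["R"]; return -R.T@ci["t"], R.T@np.array([*u,1])
def atz(ci,p,z):
    o,d=ray(ci,p); return o+d*(z-o[2])/d[2]
def proj(ci,X):
    c=ci["R"]@np.array(X,float)+ci["t"]; u=c[:2]/c[2]; u=u*(1+ci["k1"]*(u@u)); return (ci["K"]@[*u,1])[:2]
def tri(A):
    M=np.zeros((3,3));b=np.zeros(3)
    for ci,p in A:
        o,d=ray(ci,p); d/=np.linalg.norm(d); P=np.eye(3)-np.outer(d,d); M+=P;b+=P@o
    return np.linalg.solve(M,b)
E
python3 - <<'E'
from h import *
S=camera_info("scene");T=camera_info("top");k=.64
for n,s,t,z in (("panrim",(395,270),(379,308),144),("stackrim",(266,387),(532,348),90),("pan",(391,299),(386,312),78),("cap",(417,157),(241,360),211),("bottlecap",(502,224),(262,248),150),("vial",(176,514),(650,344),68)):
    s=np.array(s)*k;t=np.array(t)*k
    print(n,atz(S,s,z).round(),atz(T,t,z).round(),tri([(S,s),(T,t)]).round())
for n,p,z in (("hole/plate tl",(225,333),125),("post",(238,336),125),("keypad l",(322,388),68),("kr",(408,405),68),("bl",(352,264),68),("br",(437,283),68)): print(n,atz(T,np.array(p)*k,z).round())
s=capture("scene")[:,:,::-1];t=capture("top")[:,:,::-1]
z=lambda im,x,y:cv2.resize(im[y:y+60,x:x+80],(400,300),interpolation=cv2.INTER_CUBIC)
cv2.imwrite("pics/c1.png",np.vstack([np.hstack([z(s,212,145),z(s,130,220)]),np.hstack([z(t,205,165),z(t,300,195)])]))
cv2.imwrite("pics/c2.png",np.hstack([z(s,235,92),z(t,120,195)]))
E
```

```text
panrim [530.  29. 144.] [529.  20. 144.] [531.  22. 151.]
stackrim [ 446. -284.   90.] [ 444. -285.   90.] [ 445. -285.   89.]
pan [533.   8.  78.] [526.   8.  78.] [529.  10.  73.]
cap [441. 277. 211.] [436. 272. 211.] [438. 274. 212.]
bottlecap [660. 243. 150.] [653. 246. 150.] [656. 249. 143.]
vial [ 452. -537.   68.] [ 445. -536.   68.] [ 446. -538.   60.]
hole/plate tl [490. 327. 125.]
post [483. 301. 125.]
keypad l [375. 144.  68.]
kr [335. -31.  68.]
bl [630.  77.  68.]
br [584. -99.  68.]
```

View pics/c1.png

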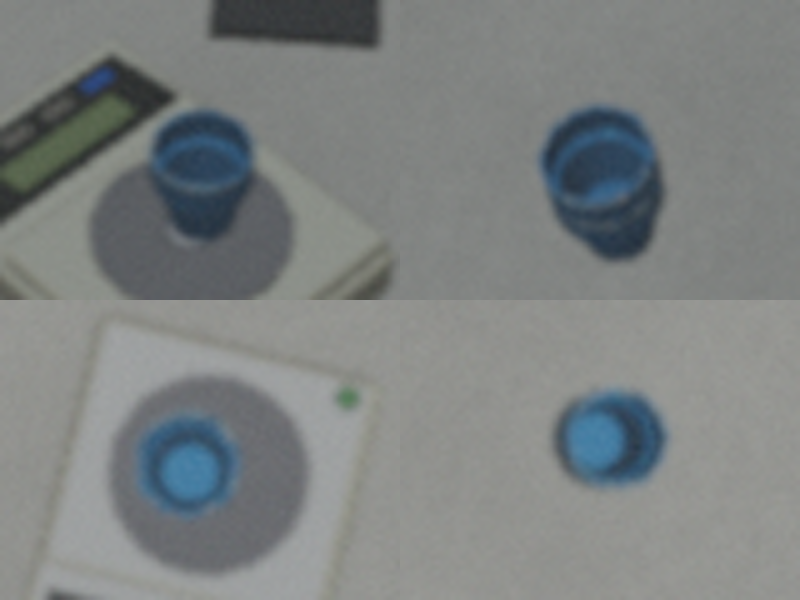

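View pics/c2.png

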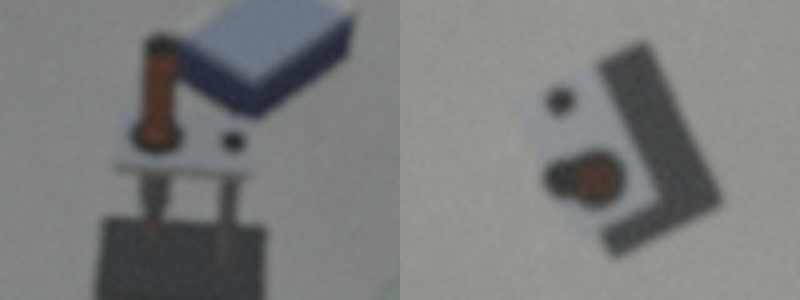

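Run:
```python
from h import *
S=camera_info("scene");T=camera_info("top")
for n,s,t,z in (("panrim",(252.4,175),(242.6,197.8),144),("stackrim",(169.8,251.4),(343.2,222.8),90),("pan",(250.4,191.4),(246.6,200),78),("cap",(267,100.4),(153,230.8),211),("collar",(266.6,118.6),(159,230.4),131),("post",(281.6,120.4),(152,215),125)):
    print(n,atz(S,s,z).round(1),atz(T,t,z).round(1),tri([(S,s),(T,t)]).round(1))
W=camera_info("wrist"); s=sense()
from scipy.spatial.transform import Rotation as Ro
Rt=Ro.from_rotvec(s["tool_rot"]).as_matrix(); print(Rt.round(3)); C=-W["R"].T@W["t"]; print(W["K"],Rt.T@(C-s["tool_pos"]),(W["R"]@Rt).round(3))
```

```text
panrim [533.2  20.4 144. ] [527.1  20.4 144. ] [529.5  22.  139.8]
stackrim [ 452.1 -294.4   90. ] [ 443.1 -293.8   90. ] [ 445.7 -293.4   82.6]
pan [533.3   8.6  78. ] [525.3   9.9  78. ] [528.2  11.7  70.9]
cap [440.8 277.5 211. ] [434.6 275.5 211. ] [437.1 278.  208.5]
collar [441.4 279.2 131. ] [435.7 278.9 131. ] [437.7 281.3 127.2]
post [487.7 303.3 125. ] [483.6 301.8 125. ] [485.4 303.5 123.3]
[[-0.906  0.423 -0.001]
 [ 0.423  0.906 -0.001]
 [ 0.    -0.001 -1.   ]]
[[343.27135898   0.         258.13408571]
 [  0.         343.27135898 191.1885797 ]
 [  0.           0.           1.        ]] [  66.71750893    0.49991143 -143.20364412] [[ 0.002  1.    -0.001]
 [-0.965  0.001 -0.263]
 [-0.263  0.002  0.965]]
```

Emit:
{"op": "apply_moves", "data": {"commands": [[0,0,-0.2,6.5,1],[0,0,-0.2,6.5,1],[0,0,-0.2,6.5,1],[0,0,-0.2,6.5,1],[0,0,-0.2,6.5,1],[0,0,-0.2,6.5,1],[0,0,-0.2,6.5,1],[0,0,-0.2,6.5,1],[0,0,-0.2,6.5,1],[0,0,-0.2,6.5,1]]}}

```text
t: 1.03
tool_pos: [211.4, 452.9, 251.1]
tool_rot: [2.228, 2.215, -0.001]
ft_force: [-0.9, -0.4, -0.9]
grip_width: 85.5
grasp_force: 0.0
```

Emit:
{"op": "apply_moves", "data": {"commands": [[-2.4,1.77,0,0,1],[-2.4,1.77,0,0,1],[-2.4,1.77,0,0,1],[-2.4,1.77,0,0,1],[-2.4,1.77,0,0,1],[-2.4,1.77,0,0,1],[-2.4,1.77,0,0,1],[-2.4,1.77,0,0,1],[-2.4,1.77,0,0,1],[-2.4,1.77,0,0,1],[-2.4,1.77,0,0,1],[-2.4,1.77,0,0,1],[-2.4,1.77,0,0,1],[-2.4,1.77,0,0,1],[-2.4,1.77,0,0,1],[-2.4,1.77,0,0,1],[-2.4,1.77,0,0,1],[-2.4,1.77,0,0,1],[0,0,0,0,1],[0,0,0,0,1]]}}

```text
t: 2.7
tool_pos: [530.2, 19.7, 250.5]
tool_rot: [-2.224, -2.217, 0.001]
ft_force: [0.4, 0.4, 0.6]
grip_width: 85.6
grasp_force: 0.0
```

```bash
cat >> h.py <<'E'
from scipy.spatial.transform import Rotation as Ro
def wshot(name,z):
    s=sense(); ci=camera_info("wrist"); im=capture("wrist"); cv2.imwrite(f"pics/{name}.png",cv2.resize(im[:,:,::-1],(800,600),interpolation=cv2.INTER_CUBIC))
    np.save(f"pics/{name}.npy",{"s":s,"ci":ci,"im":im},allow_pickle=True)
    R=Ro.from_rotvec(s["tool_rot"]).as_matrix(); print("t",s["t"],"pos",s["tool_pos"].round(1),"F",s["ft_force"].round(1),"w",s["grip_width"],"q",s["q"].round(2),"\n",R.round(3)); return im,ci
def to(target):
    s=sense(); R=Ro.from_rotvec(s["tool_rot"]).as_matrix(); return (R.T@(np.array(target)-s["tool_pos"])/10).round(2)
E
python3 - <<'E'
from h import *
wshot("w1",0)
E
```

```text
t 2.7 pos [530.2  19.7 250.5] F [0.4 0.4 0.6] w 85.5544999762629 q [0.04 0.3  0.13 1.41 0.   1.61] 
 [[ 0.003  1.    -0.001]
 [ 1.    -0.003  0.   ]
 [ 0.    -0.001 -1.   ]]
```

View pics/w1.png

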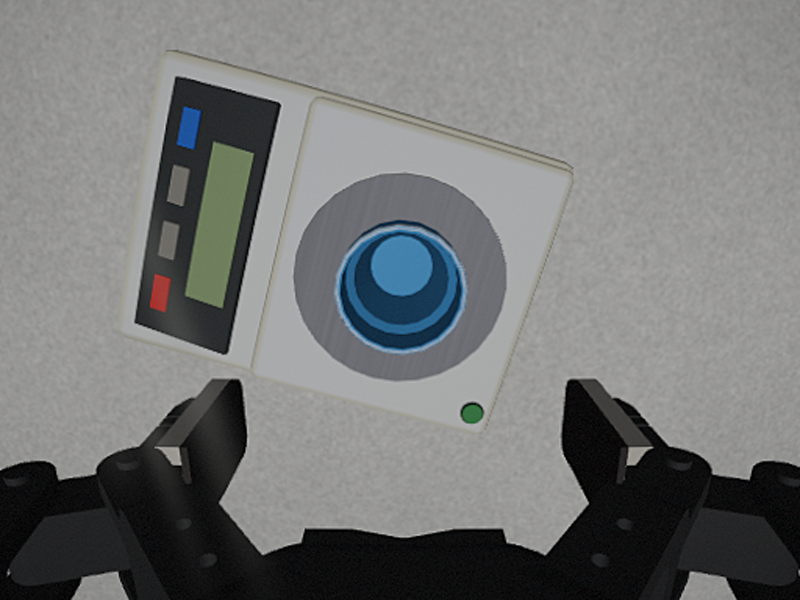

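The wrist view shows the cup rim with bbox x 335–467, y 222–353 and the pan with bbox x 294–506, y 173–381.

```bash
cat >> h.py <<'E'
from scipy.optimize import least_squares
def circ(ci,bbox,z,r,free=False):
    "centre of a level circle at z, radius r, from its bbox (x0,x1,y0,y1) in 800x600 view px"
    a=np.linspace(0,2*np.pi,120); b=np.array(bbox)*.64
    def f(p):
        rr=p[2] if free else r
        P=np.array([proj(ci,(p[0]+rr*np.cos(t),p[1]+rr*np.sin(t),z)) for t in a]); return np.array([P[:,0].min(),P[:,0].max(),P[:,1].min(),P[:,1].max()])-b
    c0=atz(ci,((b[0]+b[1])/2,(b[2]+b[3])/2),z)
    o=least_squares(f,[c0[0],c0[1],r] if free else c0[:2]); return o.x.round(1),o.fun.round(1)
E
python3 - <<'E'
from h import *
d=np.load("pics/w1.npy",allow_pickle=True).item(); ci=d["ci"]
for fr in (False,True):
    print(circ(ci,(335,467,222,353),144,32,fr),circ(ci,(294,506,173,381),78,65,fr))
k=.64
for p in ((168,50),(573,163),(482,431)): print(atz(ci,np.array(p)*k,68).round(1))
print(to([529,20,118]))
E
```

```text
(array([529.1,  23.6]), array([-0.4,  0.4,  0.5, -0.6])) (array([528.2,  11.4]), array([-0.8,  0.8, -0.2,  0.4]))
(array([529.1,  23.6,  32.1]), array([-0.5,  0.5,  0.5, -0.5])) (array([528.2,  11.6,  64.5]), array([-0.2,  0.2,  0.2, -0.2]))
[394.3 147.8  68. ]
[631.7  82.2  68. ]
[583.4 -94.7  68. ]
[-0.07 -0.04 13.27]
```

Emit:
{"op": "apply_moves", "data": {"commands": [[0.3,-0.1,0,0,1],[0,0,2,0,1],[0,0,2,0,1],[0,0,2,0,1],[0,0,2,0,1],[0,0,2,0,1],[0,0,2,0,1],[0,0,1.2,0,1],[0,0,0,0,1],[0,0,0,0,1]]}}

```text
t: 3.58
tool_pos: [527.9, 25.1, 119.2]
tool_rot: [-2.219, -2.222, 0.002]
ft_force: [1.2, -0.8, -0.2]
grip_width: 85.4
grasp_force: 0.0
```

Emit:
{"op": "apply_moves", "data": {"commands": [[0,0,0,0,0.7],[0,0,0,0,0.7],[0,0,0,0,0.6],[0,0,0,0,0.5],[0,0,0,0,0.4],[0,0,0,0,0.4],[0,0,0,0,0.4],[0,0,0,0,0.4],[0,0,0,0,0.4]]}}

```text
t: 4.33
tool_pos: [530.0, 24.2, 121.3]
tool_rot: [2.221, 2.22, 0.005]
ft_force: [-1.5, 1.1, 6.7]
grip_width: 62.3
grasp_force: 66.1
```

Run:
```python
from h import *
wshot("w2",0)
```

```text
t 4.3333 pos [530.   24.2 121.3] F [-1.5  1.1  6.7] w 62.28300321063265 q [ 0.05  0.37 -0.11  1.09  0.    1.62] 
 [[ 0.     1.     0.003]
 [ 1.    -0.     0.001]
 [ 0.001  0.003 -1.   ]]
```

View pics/w2.png

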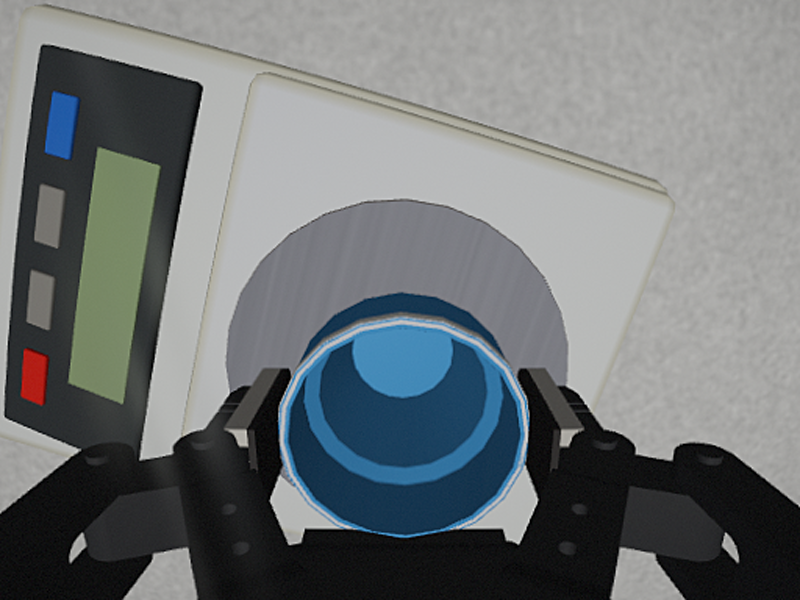

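Rim bbox is x 279–529, y 312–537, so the cup is gripped and level. I'll lift it and pass beyond the stack so the wrist camera can see the stack.

Emit:
{"op": "apply_moves", "data": {"commands": [[0,0,-0.5,0,0.4],[0,0,-1.5,0,0.4],[0,0,-2,0,0.4],[0,0,-2,0,0.4],[0,0,-2,0,0.4],[0,0,-1,0,0.4]]}}

```text
t: 4.88
tool_pos: [530.1, 23.9, 212.3]
tool_rot: [2.22, 2.219, 0.005]
ft_force: [0.7, 0.1, -0.6]
grip_width: 62.5
grasp_force: 65.4
```

Emit:
{"op": "apply_moves", "data": {"commands": [[-2.5,-0.5,0,0,0.4],[-2.5,-0.5,0,0,0.4],[-2.5,-0.5,0,0,0.4],[-2.5,-0.5,0,0,0.4],[-2.5,-0.5,0,0,0.4],[-2.5,-0.5,0,0,0.4],[-2.5,-0.5,0,0,0.4],[-2.5,-0.5,0,0,0.4],[-2.5,-0.5,0,0,0.4],[-2.5,-0.5,0,0,0.4],[-2.5,-0.5,0,0,0.4],[-2.5,-0.5,0,0,0.4],[-2.5,-0.5,0,0,0.4],[-2.5,-0.5,0,0,0.4],[-2.5,-0.5,0,0,0.4],[-2.5,-0.5,0,0,0.4],[-2.5,-0.4,0,0,0.4],[0,0,0,0,0.4],[0,0,0,0,0.4],[0,0,0,0,0.4]]}}

```text
t: 6.55
tool_pos: [444.5, -400.7, 208.9]
tool_rot: [-2.222, -2.22, -0.0]
ft_force: [0.4, 1.2, 0.0]
grip_width: 62.6
grasp_force: 65.4
```

Run:
```python
from h import *
wshot("w3",0)
```

```text
t 6.55 pos [ 444.5 -400.7  208.9] F [0.4 1.2 0. ] w 62.58834426744825 q [-0.73  0.45  0.24  1.37  0.    0.84] 
 [[ 0.001  1.    -0.001]
 [ 1.    -0.001  0.001]
 [ 0.001 -0.001 -1.   ]]
```

View pics/w3.png

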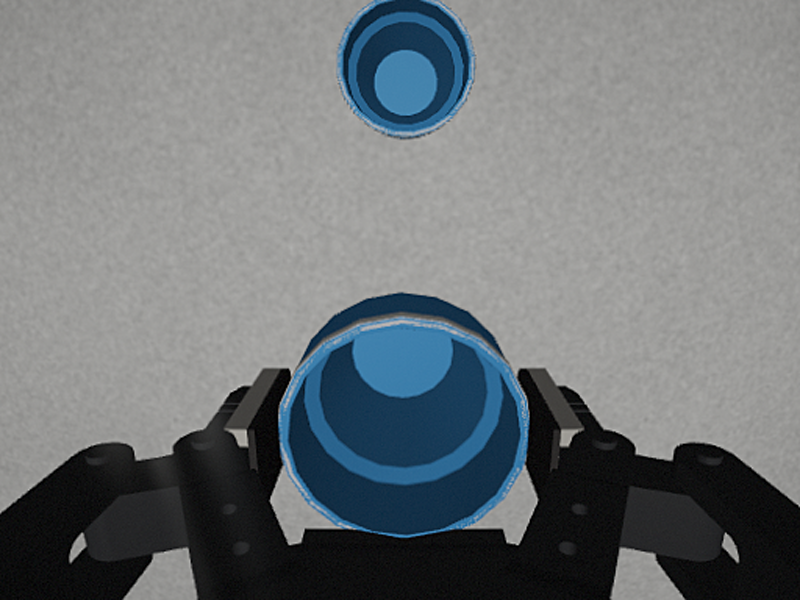

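Stack rim here: x 337–474, bottom y 137, with the top just cut off. Held rim: x 279–529, y 314–537.

Run:
```python
from h import *
d=np.load("pics/w3.npy",allow_pickle=True).item(); ci=d["ci"]; p=d["s"]["tool_pos"]
for t in (-6,-4,-2): print("stack",t,circ(ci,(337,474,t,137),90,32))
for z in (22.7,20): print("held",[x-0 for x in circ(ci,(279,529,314,537),p[2]+z,32)], circ(ci,(279,529,314,537),p[2]+z,32,True),p)
d=np.load("pics/w2.npy",allow_pickle=True).item(); print(circ(d["ci"],(279,529,314,537),144,32),d["s"]["tool_pos"])
```

```text
stack -6 (array([ 445.5, -294. ]), array([-0.6,  0.6, -0.5,  0.6]))
stack -4 (array([ 445.5, -294.5]), array([-0.6,  0.6, -1.1,  1.2]))
stack -2 (array([ 445.5, -294.9]), array([-0.6,  0.6, -1.7,  1.9]))
held [array([ 444.6, -401.8]), array([-1.3,  1.3, -0.9,  1.5])] (array([ 444.6, -401.6,   31.5]), array([ 0. , -0. , -0. ,  0.1])) [ 444.45098541 -400.69862189  208.8529776 ]
held [array([ 444.6, -403.1]), array([ 0.4, -0.4,  0.2, -0.4])] (array([ 444.6, -403.1,   32.2]), array([ 0. , -0. , -0. ,  0.1])) [ 444.45098541 -400.69862189  208.8529776 ]
(array([530.1,  23.1]), array([-1.3,  1.3, -0.9,  1.5])) [530.02715722  24.23321733 121.28430129]
```

Emit:
{"op": "apply_moves", "data": {"commands": [[1.7,0.1,0,0,0.4],[1.7,0,0,0,0.4],[0,0,0,0,0.4],[0,0,0,0,0.4]]}}

```text
t: 6.93
tool_pos: [446.2, -365.6, 209.8]
tool_rot: [2.219, 2.224, -0.0]
ft_force: [0.4, -0.5, 0.1]
grip_width: 62.7
grasp_force: 65.4
```

Run:
```python
from h import *
im,ci=wshot("w4",0)
i=im.astype(int); m=((i[:,:,2]-i[:,:,0])>25).astype(np.uint8)
n,l,st,c=cv2.connectedComponentsWithStats(m)
for k in range(1,n):
    if st[k,4]>300:
        x,y,w,h,a=st[k]; b=np.array([x-.5,x+w-.5,y-.5,y+h-.5])/.64; print(st[k],b.round()); print(circ(ci,b,90,32))
```

```text
t 6.9333 pos [ 446.2 -365.6  209.8] F [ 0.4 -0.5  0.1] w 62.73714621111849 q [-0.69  0.4   0.18  1.34 -0.    0.88] 
 [[-0.002  1.     0.   ]
 [ 1.     0.002 -0.   ]
 [-0.     0.    -1.   ]]
[ 215   47   86   88 5867] [335. 470.  73. 210.]
(array([ 445.7, -293.4]), array([-0.1,  0.1, -0.2,  0.3]))
[ 192  187  130   45 1262] [299. 502. 291. 362.]
(array([ 445.2, -385.9]), array([ 25.3, -25.3, -15.1,  15.4]))
[  178   202   161   143 17629] [277. 529. 315. 538.]
(array([ 446.6, -439.3]), array([ 42.9, -42.9,  33.6, -41.9]))
```

Emit:
{"op": "apply_moves", "data": {"commands": [[2.4,0,0,0,0.4],[2.4,0,0,0,0.4],[2.5,0,0,0,0.4],[0,0,0,0,0.4],[0,0,0,0,0.4],[0,0,1,0,0.4],[0,0,2,0,0.4],[0,0,2,0,0.4],[0,0,2,0,0.4],[0,0,1,0,0.4],[0,0,0,0,0.4],[0,0,0,0,0.4]]}}

```text
t: 7.98
tool_pos: [445.4, -294.5, 128.7]
tool_rot: [-2.222, -2.219, 0.001]
ft_force: [0.6, 0.6, 0.3]
grip_width: 62.2
grasp_force: 65.4
```

Emit:
{"op": "apply_moves", "data": {"commands": [[0,0,0.5,0,0.4],[0,0,0.5,0,0.4],[0,0,0.5,0,0.4],[0,0,0.5,0,0.4],[0,0,0.3,0,0.4],[0,0,0,0,0.4],[0,0,0,0,0.4]]}}

```text
t: 8.57
tool_pos: [445.6, -293.9, 106.1]
tool_rot: [-2.221, -2.221, 0.0]
ft_force: [-0.4, -0.1, -0.5]
grip_width: 62.5
grasp_force: 65.4
```

Emit:
{"op": "apply_moves", "data": {"commands": [[0.15,0,0.2,0,0.4],[0,0,0.3,0,0.4],[0,0,0.3,0,0.4],[0,0,0.2,0,0.4],[0,0,0.2,0,0.4],[0,0,0,0,0.4],[0,0,0,0,0.4]]}}

```text
t: 9.15
tool_pos: [445.7, -292.5, 94.1]
tool_rot: [-2.222, -2.221, 0.0]
ft_force: [0.5, -0.2, -0.2]
grip_width: 62.5
grasp_force: 65.4
```

Emit:
{"op": "apply_moves", "data": {"commands": [[0,0,0.1,0,0.4],[0,0,0.1,0,0.4],[0,0,0.1,0,0.4],[0,0,0,0,0.4]]}}

```text
t: 9.48
tool_pos: [446.1, -292.5, 91.5]
tool_rot: [2.221, 2.221, 0.001]
ft_force: [1.0, 1.8, 0.9]
grip_width: 62.7
grasp_force: 65.5
```

Expected seating height is 91.3. I'll go down a little more until the force shows.

Emit:
{"op": "apply_moves", "data": {"commands": [[0,0,0.1,0,0.4],[0,0,0.1,0,0.4],[0,0,0,0,0.4],[0,0,0,0,0.4]]}}

```text
t: 9.82
tool_pos: [446.5, -292.8, 91.3]
tool_rot: [2.22, 2.219, 0.002]
ft_force: [-1.1, 2.0, 10.2]
grip_width: 62.7
grasp_force: 66.6
```

Emit:
{"op": "apply_moves", "data": {"commands": [[0,0,0,0,1],[0,0,0,0,1],[0,0,0,0,1],[0,0,0,0,1],[0,0,0,0,1],[0,0,0,0,1],[0,0,-0.5,0,1],[0,0,-1,0,1],[0,0,-2,0,1],[0,0,-3,0,1],[0,0,-3,0,1],[0,0,-3,0,1],[0,0,-3,0,1],[0,0,0,0,1],[0,0,0,0,1]]}}

```text
t: 11.07
tool_pos: [447.0, -293.4, 247.6]
tool_rot: [2.217, 2.216, 0.002]
ft_force: [0.3, 0.7, -1.2]
grip_width: 85.8
grasp_force: 0.0
```

Run:
```python
from h import *
im,ci=wshot("w5",0)
def blobs(im,ci,z,r):
    i=im.astype(int); m=((i[:,:,2]-i[:,:,0])>25).astype(np.uint8)
    n,l,st,c=cv2.connectedComponentsWithStats(m)
    for k in range(1,n):
        if st[k,4]>200:
            x,y,w,h,a=st[k]; b=np.array([x-.5,x+w-.5,y-.5,y+h-.5])/.64; print(b.round(),circ(ci,b,z,r,True))
blobs(im,ci,114,32)
s=capture("scene"); c=cv2.resize(s[215:275,130:210],(400,300),interpolation=cv2.INTER_CUBIC)
cv2.imwrite("pics/c3.png",np.hstack([c,cv2.resize(im,(400,300))])[:,:,::-1])
print(sense()["t"])
```

```text
t 11.0667 pos [ 447.  -293.4  247.6] F [ 0.3  0.7 -1.2] w 85.80157260411403 q [-0.58  0.3   0.13  1.39 -0.    0.99] 
 [[ 0.     1.     0.005]
 [ 1.    -0.    -0.004]
 [-0.004  0.005 -1.   ]]
[340. 460. 209. 341.] (array([ 446.2, -289.9,   33.9]), array([-2.5,  2.5,  2.5, -2.6]))
11.1667
```

View pics/c3.png

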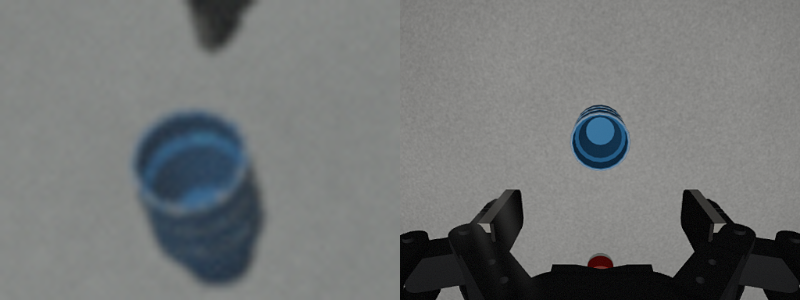

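Three cups are nested upright. Next stop is above the pan to measure the mark.

Emit:
{"op": "apply_moves", "data": {"commands": [[2.5,0.6,0,0,1],[3,0.8,0,0,1],[3,0.8,0,0,1],[3,0.8,0,0,1],[3,0.8,0,0,1],[3,0.8,0,0,1],[3,0.8,0,0,1],[3,0.8,0,0,1],[3,0.8,0,0,1],[3,0.8,0,0,1],[1,0.3,0,0,1],[0,0,0,0,1],[0,0,0,0,1],[0,0,0,0,1]]}}

```text
t: 12.33
tool_pos: [526.2, 11.3, 243.6]
tool_rot: [-2.223, -2.219, 0.003]
ft_force: [0.2, -0.4, 0.2]
grip_width: 85.3
grasp_force: 0.0
```

```bash
cat >> h.py <<'E'
def red(im,ci,z,amin=8):
    h=cv2.cvtColor(im,cv2.COLOR_RGB2HSV); m=(((h[:,:,0]<8)|(h[:,:,0]>172))&(h[:,:,1]>130)&(h[:,:,2]>50)).astype(np.uint8)
    n,l,st,c=cv2.connectedComponentsWithStats(m)
    for k in range(1,n):
        if st[k,4]>=amin: print("red",st[k],c[k].round(1),atz(ci,c[k],z).round(1))
E
python3 - <<'E'
from h import *
im,ci=wshot("w6",0); red(im,ci,78); red(capture("top"),camera_info("top"),78,3); red(capture("scene"),camera_info("scene"),78,3)
print(to([437,279,250]))
E
```

```text
t 12.3333 pos [526.2  11.3 243.6] F [ 0.2 -0.4  0.2] w 85.32838307959356 q [ 0.02  0.29  0.1   1.39 -0.    1.59] 
 [[ 0.002  1.    -0.002]
 [ 1.    -0.002 -0.001]
 [-0.001 -0.002 -1.   ]]
red [ 96 168  14  25 254] [102.2 180.2] [379.3   5.3  78. ]
red [256 170   9   9  61] [260.  173.6] [527.9  11.3  78. ]
red [405 217   3   8  12] [405.8 220.5] [ 444.4 -498.6   78. ]
red [204 176   6   4  16] [206.5 177.5] [383.  -12.7  78. ]
red [112 331  13  12  44] [119.7 338.7] [ 488.1 -547.9   78. ]
[26.78 -9.03 -0.58]
```

Emit:
{"op": "apply_moves", "data": {"commands": [[1.8,-0.6,-0.6,0,1],[2.5,-0.8,-0.6,0,1],[2.5,-0.8,-0.6,0,1],[2.5,-0.8,-0.6,0,1],[2.5,-0.9,-0.6,0,1],[2.5,-0.9,-0.6,0,1],[2.5,-0.9,-0.6,0,1],[2.5,-0.9,-0.5,0,1],[2.5,-0.8,-0.5,0,1],[2.5,-0.8,-0.4,0,1],[2.5,-0.8,0,0,1],[0,0,0,0,1],[0,0,0,0,1],[0,0,0,0,1]]}}

```text
t: 13.65
tool_pos: [437.3, 279.5, 300.3]
tool_rot: [2.223, 2.22, -0.001]
ft_force: [0.3, 0.3, 0.7]
grip_width: 85.2
grasp_force: 0.0
```

Run:
```python
from h import *
im,ci=wshot("w7",0)
for z,X in ((211,0),(131,0)): print(proj(ci,(437,279,z))/.64)
```

```text
t 13.65 pos [437.3 279.5 300.3] F [0.3 0.3 0.7] w 85.18384834377976 q [ 0.57  0.26  0.21  1.52 -0.    2.14] 
 [[ 0.001  1.     0.   ]
 [ 1.    -0.001 -0.001]
 [-0.001  0.    -1.   ]]
[402.44830349 308.01830513]
[402.43905066 270.60931404]
```

View pics/w7.png

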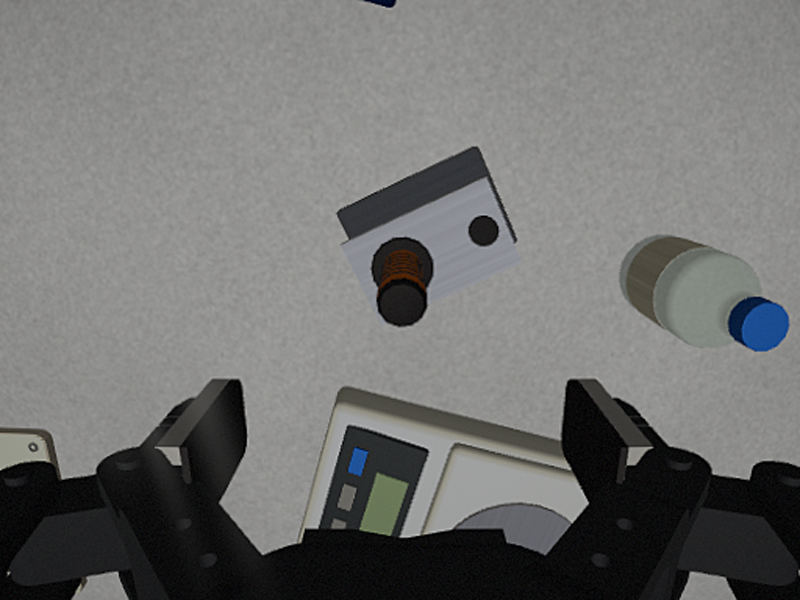

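The cap is at (402,301) and the collar at (402,267), which puts the gauge at about (437, 281.5). Descending around the grip.

Emit:
{"op": "apply_moves", "data": {"commands": [[0.2,0,1,0,1],[0,0,2,0,1],[0,0,2,0,1],[0,0,2,0,1],[0,0,2,0,1],[0,0,2,0,1],[0,0,2,0,1],[0,0,1.5,0,1],[0,0,0.5,0,1],[0,0,0,0,1],[0,0,0,0,1]]}}

```text
t: 14.62
tool_pos: [437.3, 281.9, 150.4]
tool_rot: [2.223, 2.22, -0.0]
ft_force: [0.1, -0.3, 0.9]
grip_width: 85.4
grasp_force: 0.0
```

Emit:
{"op": "apply_moves", "data": {"commands": [[0,0,0,0,0.7],[0,0,0,0,0.6],[0,0,0,0,0.5],[0,0,0,0,0.4],[0,0,0,0,0.3],[0,0,0,0,0.2],[0,0,0,0,0.1],[0,0,0,0,0],[0,0,0,0,0],[0,0,0,0,0],[0,0,0,0,0],[0,0,0,0,0],[0,0,0,0,0]]}}

```text
t: 15.7
tool_pos: [437.1, 282.6, 150.8]
tool_rot: [-2.222, -2.221, -0.001]
ft_force: [-1.4, -0.4, 6.0]
grip_width: 22.8
grasp_force: 58.6
```

Emit:
{"op": "apply_moves", "data": {"commands": [[0,0,-0.5,0,0],[0,0,-1,0,0],[0,0,-1.5,0,0],[0,0,-1.5,0,0],[0,0,-1.5,0,0],[0,0,-1.5,0,0],[0,0,-1.5,0,0],[0,0,-1.5,0,0],[0,0,-1.5,0,0],[0,0,-1,0,0],[0,0,0,0,0],[0,0,0,0,0]]}}

```text
t: 16.7
tool_pos: [437.3, 282.5, 280.7]
tool_rot: [2.222, 2.221, 0.002]
ft_force: [-0.6, 0.2, -1.8]
grip_width: 22.5
grasp_force: 58.8
```

Run:
```python
from h import *
im,ci=wshot("w8",0)
p=sense()["tool_pos"]
print("tip proj",proj(ci,p+[0,0,-124])/.64, "collar",proj(ci,p+[0,0,-24])/.64); red(im,ci,p[2]-124,3)
print(to([528,11.3,p[2]]))
```

```text
t 16.7 pos [437.3 282.5 280.7] F [-0.6  0.2 -1.8] w 22.487455885836305 q [ 0.57  0.27  0.17  1.47 -0.    2.14] 
 [[ 0.001  1.     0.001]
 [ 1.    -0.001  0.   ]
 [ 0.     0.001 -1.   ]]
tip proj [401.94515054 288.7278998 ] collar [401.98976265 360.98721589]
[-2.709e+01  9.120e+00  1.000e-02]
```

Emit:
{"op": "apply_moves", "data": {"commands": [[-1.5,0.5,0,0,0],[-2.4,0.8,0,0,0],[-2.4,0.8,0,0,0],[-2.4,0.8,0,0,0],[-2.4,0.8,0,0,0],[-2.4,0.8,0,0,0],[-2.4,0.8,0,0,0],[-2.4,0.8,0,0,0],[-2.4,0.8,0,0,0],[-2.4,0.8,0,0,0],[-2.4,0.8,0,0,0],[-1.6,0.6,0,0,0],[0,0,1.5,0,0],[0,0,2,0,0],[0,0,1.5,0,0],[0,0,0.5,0,0],[0,0,0,0,0],[0,0,0,0,0],[0,0,0,0,0]]}}

```text
t: 18.33
tool_pos: [528.4, 11.6, 226.1]
tool_rot: [2.221, 2.221, 0.002]
ft_force: [0.5, 0.0, -1.2]
grip_width: 23.0
grasp_force: 59.1
```

Run:
```python
from h import *
im,ci=wshot("w9",0)
p=sense()["tool_pos"]
print("tip proj",proj(ci,p+[0,0,-124]), "mark",proj(ci,(527.9,11.3,78))); red(im,ci,78,3)
s=capture("scene"); S=camera_info("scene"); u=proj(S,(528,11.3,85)).astype(int)
a=im[130:280,160:360]; b=s[u[1]-45:u[1]+30,u[0]-50:u[0]+50]
cv2.imwrite("pics/c4.png",np.hstack([cv2.resize(a,(400,300),interpolation=cv2.INTER_CUBIC),cv2.resize(b,(400,300),interpolation=cv2.INTER_CUBIC)])[:,:,::-1])
```

```text
t 18.3333 pos [528.4  11.6 226.1] F [ 0.5  0.  -1.2] w 23.004495236079926 q [ 0.02  0.3   0.07  1.34 -0.    1.59] 
 [[ 0.     1.     0.001]
 [ 1.    -0.     0.   ]
 [ 0.     0.001 -1.   ]]
tip proj [257.90746921 184.72521269] mark [257.04212283 178.21029876]
red [ 84 172  15  27 289] [ 91.1 184.8] [379.7   5.4  78. ]
red [253 174   9   8  60] [256.9 177.6] [527.8  11.9  78. ]
```

View pics/c4.png

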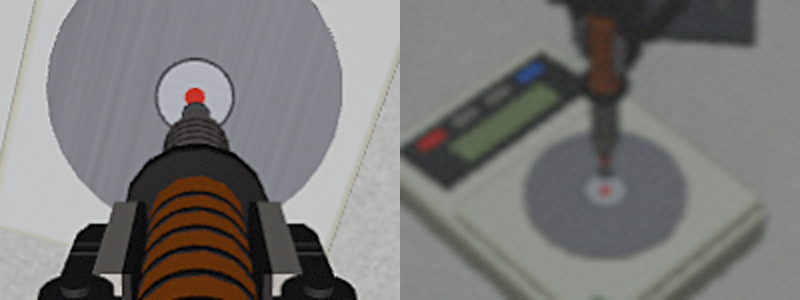

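The tip in the left crop is at about (195,110) and sits over the mark at (195,97). The right crop agrees. I'll lower it near contact and use averaged readings.

Emit:
{"op": "apply_moves", "data": {"commands": [[0,-0.05,0.5,0,0],[0,0,0.5,0,0],[0,0,0.5,0,0],[0,0,0.3,0,0],[0,0,0,0,0],[0,0,0,0,0],[0,0,0,0,0]]}}

```text
t: 19.02
tool_pos: [527.5, 11.4, 207.3]
tool_rot: [2.222, 2.221, -0.0]
ft_force: [1.1, 0.0, -1.7]
grip_width: 22.7
grasp_force: 59.1
```

```bash
cat >> h.py <<'E'
def avg(n=12,cam="wrist"):
    P=[];F=[];I=[]
    for _ in range(n):
        I.append(capture(cam).astype(float)); s=sense(); P.append(s["tool_pos"]);F.append(s["ft_force"])
    print("t",s["t"],"pos",np.mean(P,0).round(2),"F",np.mean(F,0).round(2),"sd",np.std(F,0).round(2),np.std(P,0).round(2)); return np.mean(I,0).astype(np.uint8)
E
python3 - <<'E'
from h import *
im=avg(); ci=camera_info("wrist"); red(im,ci,78,3); print(proj(ci,(527.9,11.6,78)))
E
```

```text
t 19.6167 pos [527.52  11.41 207.45] F [-0.11  0.05 -1.95] sd [0.39 0.48 0.44] [0.07 0.01 0.08]
red [ 76 176  15  28 326] [ 82.9 189.6] [380.3   5.9  78. ]
red [254 179  10   4  20] [258.4 180.2] [527.9  13.8  78. ]
[258.49641624 182.84257478]
```

Run:
```python
from h import *
ci=camera_info("wrist"); im=capture("wrist").astype(int)
print("rows 168-212, cols 240-277; R* = red")
for r in range(166,214):
    print(r," ".join(("RR " if im[r,c,0]-im[r,c,1]>50 else "%3d"%im[r,c].mean()) for c in range(240,278)))
p=sense()["tool_pos"]
for dz in (124,125.8,128): print(dz,[proj(ci,p+[dx,dy,-dz]).round(1) for dx,dy in ((0,0),(0,6),(6,0),(-6,0))])
```

```text
rows 168-212, cols 240-277; R* = red
166 136 135 135 138 137 132 115  80  70 121 155 169 191 187 185 182 181 180 180 179 180 182 183 187 189 185 164 134 111  61  75 118 134 139 136 137 136 134
167 136 135 137 138 120  78  66 102 139 170 187 183 182 180 181 181 180 179 179 179 178 178 179 180 181 183 187 192 179 128  96  66  92 133 140 138 136 133
168 136 137 135 120  79  66 118 172 190 184 181 180 178 178 178 178 179 179 180 180 180 180 180 179 179 177 180 182 185 184 164 120  66  95 135 141 136 134
169 138 137 120  77  74 125 168 186 181 179 180 179 179 179 179 179 178 178 179 178 179 179 180 180 181 179 179 180 179 180 188 176 119  67  99 133 138 135
170 138 124  79  75 137 179 185 180 178 177 178 178 179 180 179 178 178 180 179 178 178 178 178 179 179 180 180 180 180 180 181 186 174 118  66  96 135 137
171 133  98  66 130 180 184 181 178 178 179 176 177 177 177 178 178 179 179 179 179 178 179 179 177 178 178 179 179 181 180 181 183 187 177 117  67 109 133
172 117  71 113 172 186 180 180 178 179 178 179 177 177 178 177 177 178 178 177 178 178 178 178 179 179 178 178 178 178 178 179
[... 6017 characters left out ...]
 42  44  40  43  39  39  38  42  40  42  42  42  41  41  39  39  42  40  41  41  39  40  39  38
212  43  40  45  42  39  39  44  41  39  43  42  42  39  44  44  41  44  39  39  40  43  39  42  40  40  42  40  39  39  39  40  38  37  38  40  40  41  42
213  44  38  44  42  40  43  42  40  46  41  43  40  42  43  41  41  40  45  42  42  40  41  41  40  42  39  36  40  40  40  39  41  40  42  38  40  37  39
124 [array([257.9, 184.6]), array([257.9, 177.3]), array([265.4, 184.6]), array([250.4, 184.6])]
125.8 [array([257.9, 184.1]), array([257.9, 176.8]), array([265.3, 184.1]), array([250.5, 184.1])]
128 [array([257.9, 183.4]), array([257.9, 176.2]), array([265.3, 183.5]), array([250.5, 183.4])]
```

The tip sits about 3 mm short of the mark in y and 0.6 mm short in x. Correcting before contact.

Emit:
{"op": "apply_moves", "data": {"commands": [[0.15,0.06,0,0,0],[0.14,0,0,0,0],[0,0,0,0,0],[0,0,0,0,0],[0,0,0,0,0]]}}

```text
t: 20.08
tool_pos: [528.0, 14.4, 207.3]
tool_rot: [-2.222, -2.221, 0.0]
ft_force: [-1.1, -0.1, -1.7]
grip_width: 22.5
grasp_force: 59.1
```

Run:
```python
from h import *
im=avg(8).astype(int); g=im.mean(2); ci=camera_info("wrist")
for r in range(156,168): print(r," ".join("%3d"%v for v in g[r,246:272:2]))
for r in range(176,200,2): print(r," ".join(("RR " if im[r,c,0]-im[r,c,1]>50 else "%3d"%g[r,c]) for c in range(234,284)))
print("mark",proj(ci,(527.9,11.3,78)),"circ top",proj(ci,(527.9,11.3+17.5,78)),"l/r",proj(ci,(510.4,11.3,78)),proj(ci,(545.4,11.3,78)))
```

```text
t 20.4833 pos [528.01  14.28 207.31] F [ 0.11 -0.01 -1.87] sd [0.37 0.48 0.48] [0.01 0.02 0.01]
156 134 136 134 134 133 133 134 135 134 135 136 134 135
157 135 137 133 134 133 133 135 134 135 135 135 134 134
158 135 137 133 134 134 133 134 135 135 135 134 134 134
159 136 135 134 134 134 134 135 134 134 136 134 134 134
160 136 135 134 134 134 134 135 135 134 135 134 135 134
161 136 135 134 133 133 134 134 134 135 136 134 135 135
162 136 134 134 134 134 135 134 134 134 136 134 134 135
163 136 134 134 134 133 135 135 135 135 136 134 134 136
164 136 134 134 134 135 137 137 137 136 135 134 134 136
165 136 134 135 137 132 131 130 130 136 137 135 134 137
166 136 136 136 126 100  90  88  87 113 130 139 135 137
167 137 129 113  63  77  93 100  92  62  85 126 136 138
176 130 131 134 137 136 116  72 120 177 186 181 179 179 179 178 178 177 177 177 177 177 177 177 177 177 177 178 178 179 179 178 178 178 178 178 178 178 180 184 179 134  66 100 135 135 133 135 136 137 138
178 130 132 135 138 117  56 123 179 183 180 180 181 180 181 181 179 179 179 178 178 178 178 178 178 178 177 177 177 177 177 177 
[... 1545 characters left out ...]
86 164  69  45  54  55  31  43  64  68  68  66  68  68  66  65  63  64  68  70  64  51  40  43  56  60  39  70 145 181 183 184 168  90  92 137 139 134 132 133 135
196 134 135 136 138 132  96  79 153 193 164  63  46  40  40  60  65  55  46  52  45  52  56  59  63  64  68  66  59  48  35  38  55  66  69  61  39  35  18 127 191 168  97  76 122 142 136 132 132 134 137
198 134 135 136 135 135 130 102  94 107  50  40  45  49  42  45  58  68  66  66  56  42  36  37  37  47  48  51  48  52  63  66  70  64  51  46  51  49  42  78 105  86  99 136 141 137 133 132 133 136 138
mark [257.76850851 186.60674535] circ top [257.78384351 165.5868583 ] l/r [236.41765707 186.5971196 ] [279.11507916 186.61945491]
```

The tip is now centred at (257.6,188), with the mark circle centred at (257.6,187), as expected from 4 mm above. Pressing in stages.

Emit:
{"op": "apply_moves", "data": {"commands": [[0,0,0.2,0,0],[0,0,0.2,0,0],[0,0,0.2,0,0],[0,0,0.2,0,0],[0,0,0,0,0],[0,0,0,0,0]]}}

```text
t: 20.98
tool_pos: [528.1, 14.3, 199.3]
tool_rot: [2.222, 2.221, 0.0]
ft_force: [0.4, 0.3, -0.9]
grip_width: 23.0
grasp_force: 59.1
```

```bash
python3 -c "
from h import *
avg(24)"
```

```text
t 22.1833 pos [528.03  14.31 199.35] F [ 0.01  0.16 -0.75] sd [0.47 0.57 0.45] [0.01 0.01 0.05]
```

Emit:
{"op": "apply_moves", "data": {"commands": [[0,0,0.1,0,0],[0,0,0.1,0,0],[0,0,0.1,0,0],[0,0,0,0,0],[0,0,0,0,0]]}}

```text
t: 22.6
tool_pos: [528.0, 14.3, 196.3]
tool_rot: [2.222, 2.221, -0.0]
ft_force: [1.0, -0.2, -1.2]
grip_width: 23.1
grasp_force: 59.1
```

```bash
python3 -c "
from h import *
avg(30)"
```

```text
t 24.1 pos [528.03  14.31 196.33] F [ 0.15  0.04 -0.17] sd [0.53 0.43 0.53] [0.01 0.01 0.02]
```

Emit:
{"op": "apply_moves", "data": {"commands": [[0,0,-0.3,0,0],[0,0,-0.4,0,0],[0,0,-0.4,0,0],[0,0,0,0,0],[0,0,0,0,0],[0,0,0,0,0]]}}

```text
t: 24.6
tool_pos: [527.9, 14.3, 207.2]
tool_rot: [-2.222, -2.221, 0.0]
ft_force: [-0.0, -0.1, -1.9]
grip_width: 22.5
grasp_force: 59.1
```

```bash
python3 -c "
from h import *
avg(70)"
```

```text
t 28.1 pos [528.    14.31 207.28] F [ 0.02 -0.   -1.78] sd [0.43 0.47 0.52] [0.05 0.01 0.07]
```

Emit:
{"op": "apply_moves", "data": {"commands": [[0,0,0.3,0,0],[0,0,0.3,0,0],[0,0,0.2,0,0],[0,0,0.2,0,0],[0,0,0.15,0,0],[0,0,0.1,0,0],[0,0,0,0,0],[0,0,0,0,0],[0,0,0,0,0]]}}

```text
t: 28.85
tool_pos: [528.2, 14.3, 195.0]
tool_rot: [2.222, 2.221, 0.001]
ft_force: [0.9, -0.6, -0.4]
grip_width: 23.2
grasp_force: 59.1
```

```bash
python3 -c "
from h import *
im=avg(30).astype(int); g=im.mean(2); ci=camera_info('wrist')
for r in range(178,192): print(r,' '.join(('RR ' if im[r,c,0]-im[r,c,1]>50 else '%3d'%g[r,c]) for c in range(246,270)))
print(proj(ci,(527.9,11.6,78)),sense()['grip_width'])"
```

```text
t 30.35 pos [528.11  14.31 194.87] F [0.9  0.01 0.15] sd [0.48 0.52 0.46] [0.04 0.01 0.06]
178 177 177 177 177 176 177 177 177 177 177 178 178 178 178 178 178 177 177 177 178 178 179 179 180
179 178 178 178 177 177 177 176 176 176 177 177 177 177 178 178 178 178 178 178 178 178 178 178 178
180 178 178 178 177 177 177 177 177 177 176 177 177 177 177 177 177 177 178 178 178 178 178 177 178
181 180 179 179 178 178 178 178 177 178 178 178 179 179 178 177 177 177 177 177 177 178 178 178 178
182 180 180 180 179 179 179 179 180 182 183 184 181 175 178 183 181 179 177 176 176 176 177 177 177
183 178 179 179 180 180 181 183 183 176 171 170 156 132 149 171 171 179 181 178 176 176 176 176 176
184 177 177 177 178 179 183 183 163 112  53  24  29  34  44  52  90 151 177 182 177 177 176 176 176
185 176 177 177 177 180 181 154  74  39  63  70  74  74  71  60  39  57 137 182 181 177 176 176 176
186 177 177 177 178 180 158  77  50  71  74  74  73  73  74  74  72  57  86 160 188 180 178 177 177
187 178 178 179 183 174 117  53  70  73  73  73  71  71  72  72  72  71  49 117 184 187 182 180 179
188 177 179 182 184 160  82  65  71  69  64  63  65  63  64  66  67  71  64  76 139 179 183 184 180
189 179 182 183 162 101  58  60  64  56  42  37  44  44  45  50  52  60  60  68  81 116 158 179 183
190 182 178 156 100  52  49  44  48  41  50  52  59  62  62  57  45  35  39  55  55  54  82 145 181
191 168 123  44  48  45  47  61  62  64  67  66  64  63  63  67  68  60  54  47  37  44  54  95 161
[257.75446159 190.22477856] 23.002207768334262
```

```bash
python3 -c "
from station import *
print(hand_in())"
```

```text
the job is handed in; nothing more can be done
None
```

The pan cup is nested in the stack and released, and the job is handed in with the gauge held upright, its tip on the red mark and the plunger pressed about 9.8 mm (about 2 N, estimated from force readings rather than seen at the ring); I don't have the judge's result.

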